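Roll a tube blank into the V-block and push it up to the end stop

ROBOT

A 7-joint arm with a two-finger parallel gripper is mounted at the origin on the work surface. World frame = base frame: x ahead of the robot, y to its left, z up, the work surface at z = 0. Lengths are in mm, angles in rad, forces in N, time in s.
With the tool pointing down it reaches from about 350 to 900 mm from the base axis. Payload 19.9 kg.
Tool frame: the origin (TCP) lies midway between the tips of the shut fingers; the grasp point (between the pads) lies arm.pinch_z behind it (arm.pinch_z is the distance from the TCP to the grasp point, in mm); z points along the fingers, y is the direction in which the jaws open and shut (so a half turn about z gives the same grasp; the last joint's range is limited). The gripper opens to 85 mm and grips with 20 to 120 N. Pads are 22 mm wide; open, the fingers measure 114 mm over their backs; the gripper's body (76 mm by 85 mm) begins 54 mm behind the grasp point. The pads swing forward as they close: fully open they stand 13 mm farther back than shut.
Start: joints at [-1.339, 0.417, -0.01, 1.614, 0.005, 1.111, -0.053], TCP at [168.985, 601.702, 231.26] pointing down, gripper open.
Joint ranges: [-2.81, 2.81], [-0.39, 2.02], [-1.27, 1.25], [0.06, 2.57], [-1.19, 4.33], [0.19, 2], [-2.82, 2.82]. Speed limits (rad/s): [1.89, 1.89, 2.39, 2.39, 3.01, 3.01, 3.01].

INTERFACE

Orientations are given as [roll, pitch, yaw] about the fixed x, y, z axes, in that order (R = Rz(yaw) Ry(pitch) Rx(roll)).
In Python, from plant import arm gives the robot as it stands. The module is installed in compiled form; this text tells all that it offers.
- The arm moves only by the tool drive_tool, never from a script. Its argument "moves" is a list of rows, each a list of 2 entries, a list of its own where there are three numbers: the shift along the tool's x, y, z in m, then the turn about the tool's z in rad. A call has 1 to 12 rows; each row is the pose to reach, as a shift and turn from the pose commanded when the call began, along the tool's axes at that moment; what a row does not reach only later rows make up. A row lasts 1/12 s, in which the tool goes at most 41.7 mm and 7.16 degrees, less where a joint would pass 70% of its speed; a pose out of reach is approached as far as the arm can. A call with a gripper value outside its range is refused whole. "jaw" is the closure, from 0 (fully open) to 1 (shut), set as the call begins (left out, the last holds). The fingers move at their own pace and stop on an object; the grip force is fixed at half the most. Time passes only in rows, so rows that repeat a pose let the fingers close. It gives the time, the measured TCP pose, the force and the opening at its end, in the units of the state.
- arm.state(): the state, without advancing time (a new reading comes with each control period).
- arm.get_image(name): name is "scene" or "top"; returns the picture (420x560x3 uint8, red, green, blue); there is no depth.
- arm.camera_info(name): a dict with "K" (3x3 intrinsics, pixels), "dist" ([k1, k2, p1, p2, k3] as OpenCV has them; the pictures are not rectified), "R" (3x3) and "t" (3): a world point X has camera coordinates R X + t. Camera axes: x right, y down, z forward; pixel columns grow to the right and rows downward; lengths in mm; the calibration is good to about 2 mm. A picture is of the moment at which its call begins. camera_info takes no time and is no camera call.
- arm.hand_in(): hands the job in, once; it reports no verdict.
The state is a dict: "clock": time; "q": joint angles; "joint_vel": joint speeds; "tau": joint torques, N m; "ee_pos": TCP position; "ee_rot": TCP orientation; "contact_force": force on the tool from outside, world axes, zero at the start; "wrist_torque": the same for the moment, N m; "finger_gap": finger opening in mm.
Only numpy, scipy, OpenCV 4.12 (cv2) and the standard library are available. Lean on these libraries where they do the work, as an engineer would, in place of code of your own. Each camera call takes 0.05 s, during which the arm holds its last target.

TASK

Roll the tube blank along the bench by its side with your fingers, up the ramp and into the groove of the V-block; do not lift or carry it. Then push it endwise along the groove until its end touches the end stop, and leave it lying there. Do not disturb the tin, the die block, the bush or the spanner.

Things in the scene. Friction and masses are not known exactly. Their poses are not given: they have to be found in the camera images.
- tube: Loose aluminium tube blank lying on the bench, 140 mm long, 40 mm across, about 0.45 kg, smooth and oiled (slippery), a thin dark line along its side. Origin at its middle on its axis (20 mm above the bench at the start); x along its axis, y and z turn as it rolls. At the start z is up and x within 0.2 rad of the groove's direction. It rolls easily, and back down a ramp when let go.
- vblock: Steel V-block fixed to the bench, groove along its x, a plain ramp on both long sides. Origin on the bench under the groove, z up, x towards the end stop (away from the robot). Groove and ramps run from x = -32 to 95 mm. 90 degree V: bottom at y = 0, 4 mm up; lips at y = +-16 mm, 20 mm up, whence the ramps fall to the bench at y = +-131 mm. The tube starts 220 to 280 mm off on the +y or -y side.
- stop (a point): Foot of the end stop's face, on the V-block at its x = 95, y = 0, z = 0 mm; axes as the V-block's. The stop is an upright plate across the far end of the groove, 44 mm wide, 60 mm high, 12 mm thick. The tube starts with its middle within 10 mm of the V-block's x = 0: rolled straight across it clears the stop by about 15 to 35 mm.
- seat (a point): The point where the tube's middle (its origin) is when it lies in the groove with its end against the end stop: in the V-block's frame x = 25, y = 0, z = 32 mm; axes as the V-block's.
- tin: Open steel tin, 80 mm across, 85 mm high, a bystander. Origin at the centre of its underside.
- die: Steel die block with a round hole, 85 x 70 x 45 mm, a bystander. Origin at the centre of its underside.
- bush: Brass bush standing on end, 44 mm across, 50 mm high, a bystander. Origin at the centre of its underside.
- spanner: Steel spanner lying on the bench, a bystander. x along its length.
Not all that is in view belongs to the job. Of the things that look like the tube, the middle-sized one is meant.

How it is judged (in metres and radians):
On the way, in this order (a step that is already met when the one before it is completed fails the run):
1. the tube has rolled over by about a third of a turn or more on its way, outside the groove (angle between tube's own z axis and vertical above 2 rad and (y of tube in the frame of vblock above 0.03 m or y of tube in the frame of vblock below -0.03 m)), for 0.02 s.
2. the tube lies down in the groove (y of tube in the frame of seat between -0.004 and 0.004 m and z of tube in the frame of seat below 0.003 m and angle between the x axis of tube and the x axis of vblock, either way round below 0.05 rad), for 0.2 s.
At the end, for the whole second after the job is handed in: The tube lies at rest down in the groove (within 3 mm across and in height, within 0.04 rad of the groove's direction) with its end within 4 mm of the end stop (x of tube in the frame of seat between -0.004 and 0.004 m and y of tube in the frame of seat between -0.003 and 0.003 m and z of tube in the frame of seat between -0.003 and 0.003 m and angle between the x axis of tube and the x axis of vblock, either way round below 0.04 rad and linear speed of tube below 0.02 m/s); the robot touches nothing.
It fails at once if the tube is lifted (its axis more than 55 mm above the bench, or more than 35 mm while it is clear of the ramps) (height (world z) of tube above 0.055 m or (height (world z) of tube above 0.035 m and (y of tube in the frame of vblock above 0.15 m or y of tube in the frame of vblock below -0.15 m))).
It fails at once if the tin is moved more than 30 mm (distance of tin from where it was at the start of the episode above 0.03 m).
It fails at once if the die block is moved more than 30 mm (distance of die from where it was at the start of the episode above 0.03 m).
It fails at once if the bush is moved more than 30 mm (distance of bush from where it was at the start of the episode above 0.03 m).
It fails at once if the spanner is moved more than 30 mm (distance of spanner from where it was at the start of the episode above 0.03 m).
It also fails if it takes over 61 s, if anything falls off the work surface, if the arm or the gripper's body presses on something with over 40 N, if the wrist force passes 120 N, or if a joint passes its speed limit or range.

## Working session

There is one attempt and no reset: what is moved stays moved. The work goes in short steps, Python scripts to look and compute and a tool call to move; the robot and the scene stay as the last step left them, time stands still between calls to the robot, and variables do not carry over. Pictures are saved under pics/ and viewed, and the job is handed in when it is done.

Besides the shell and the picture viewer there is one more tool, called after "Call:" in YAML: its name, and indented under it one key for each argument. drive_tool: Moves the arm, as the interface text tells. Its arguments: {"type":"object","properties":{"moves":{"type":"array","items":{"type":"array"}},"jaw":{"type":"number"}},"required":["moves"]}

```bash
mkdir -p pics; ls
python3 - <<'E'
from plant import arm
import cv2,numpy as np
s=arm.state()
for k,v in s.items(): print(k,np.round(v,3))
print(arm.pinch_z)
for n in("scene","top"):
    im=arm.get_image(n); cv2.imwrite(f"pics/{n}0.png",im[:,:,::-1])
    c=arm.camera_info(n); print(n,{k:np.round(v,4).tolist() for k,v in c.items()})
E
```

```text
pics
clock 0.0
q [-1.339  0.418 -0.01   1.614  0.005  1.111 -0.053]
joint_vel [ 0.002  0.002  0.001  0.002 -0.001 -0.     0.   ]
tau [-0.0000e+00 -8.6442e+01  6.7900e-01 -4.3491e+01  1.9000e-02  7.0000e-03
  0.0000e+00]
ee_pos [168.912 601.381 230.661]
ee_rot [-3.14   0.     2.868]
contact_force [ 0.371 -0.139  0.554]
wrist_torque [-0.021  0.012 -0.008]
finger_gap 85.657
18.700000000000003
scene {'K': [[390.631, 0.0, 273.9241], [0.0, 390.631, 200.565], [0.0, 0.0, 1.0]], 'dist': [-0.1046, 0.0, 0.0, 0.0, 0.0], 'R': [[-0.7221, 0.6918, -0.0093], [0.4168, 0.4243, -0.8039], [-0.5521, -0.5843, -0.5947]], 't': [416.936, -167.5034, 1503.1745]}
top {'K': [[531.6542, 0.0, 283.6865], [0.0, 531.6542, 205.6237], [0.0, 0.0, 1.0]], 'dist': [-0.1027, 0.0, 0.0, 0.0, 0.0], 'R': [[-0.0208, -0.9998, -0.0062], [-0.9875, 0.0215, -0.1564], [0.1565, 0.0029, -0.9877]], 't': [8.1309, 541.1928, 1425.1569]}
```

View pics/scene0.png

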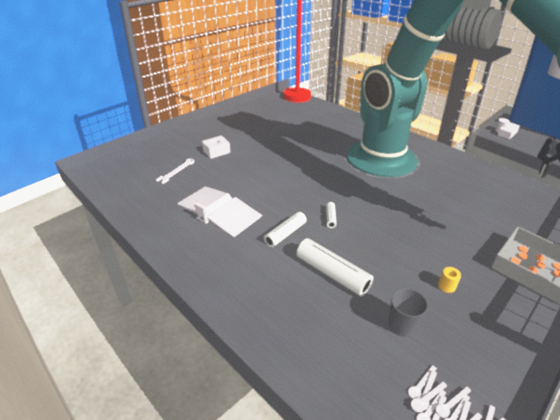

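View pics/top0.png

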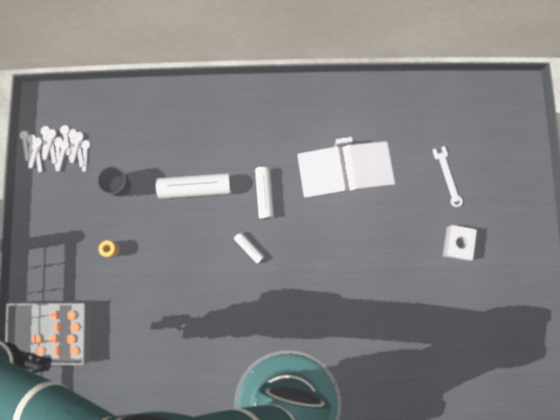

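The pictures show three tube-like things, in the top view: a large one at (193,186), a middle one at (264,192) and a small one at (249,248). The middle one fits, since it lies along the groove and beside the V-block at (346,168), whose stop is at (344,141). I'll measure it and confirm in a crop.

```bash
cat > h.py <<'E'
from plant import arm
import cv2,numpy as np
def ray(n,uv,z):
    c=arm.camera_info(n);K,d,R,t=[np.array(c[k],float) for k in("K","dist","R","t")]
    p=cv2.undistortPoints(np.array(uv,float).reshape(-1,1,2),K,d).reshape(-1,2)
    D=np.c_[p,np.ones(len(p))]@R; C=-R.T@t
    return C+D*((z-C[2])/D[:,2])[:,None]
def proj(n,X):
    c=arm.camera_info(n);K,d,R,t=[np.array(c[k],float) for k in("K","dist","R","t")]
    return cv2.projectPoints(np.array(X,float).reshape(-1,1,3),cv2.Rodrigues(R)[0],t,K,d)[0].reshape(-1,2)
E
python3 - <<'E'
from h import *
im=cv2.imread("pics/top0.png"); sc=cv2.imread("pics/scene0.png")
cv2.imwrite("pics/crop_top.png",cv2.resize(im[125:275,220:405],None,fx=4,fy=4,interpolation=cv2.INTER_CUBIC))
cv2.imwrite("pics/crop_sc.png",cv2.resize(sc[175:300,165:375],None,fx=3.8,fy=3.8,interpolation=cv2.INTER_CUBIC))
m=(im.min(2)>135).astype(np.uint8)
m[:120]=0
cs,_=cv2.findContours(m,cv2.RETR_EXTERNAL,cv2.CHAIN_APPROX_NONE)
for c in cs:
    if cv2.contourArea(c)>200:
        r=cv2.minAreaRect(c); b=cv2.boxPoints(r); print(np.round(r[0]),np.round(r[1],1),round(r[2],1)); print(np.round(b,1).tolist()); 
        print(np.round(ray("top",b,20),1).tolist())
E
```

```text
[ 26. 401.] [10.5 45.1] 35.4
[[8.300000190734863, 416.3999938964844], [34.400001525878906, 379.6000061035156], [42.900001525878906, 385.70001220703125], [16.799999237060547, 422.3999938964844]]
[[-30.0, 772.4, 20.0], [72.3, 696.9, 20.0], [56.1, 671.7, 20.0], [-45.9, 746.9, 20.0]]
[272. 371.] [36.2 99.7] 64.5
[[219.10000610351562, 375.8999938964844], [309.20001220703125, 332.8999938964844], [324.79998779296875, 365.6000061035156], [234.8000030517578, 408.6000061035156]]
[[82.9, 180.7, 20.0], [193.2, -65.2, 20.0], [104.9, -105.2, 20.0], [-4.3, 139.6, 20.0]]
[ 50. 334.] [62. 67.] 90.0
[[17.0, 303.0], [84.0, 303.0], [84.0, 365.0], [17.0, 365.0]]
[[283.3, 754.1, 20.0], [282.7, 557.7, 20.0], [113.4, 554.6, 20.0], [111.6, 748.8, 20.0]]
[247. 248.] [37.1 11.5] 47.7
[[230.8000030517578, 237.8000030517578], [239.3000030517578, 230.0], [264.20001220703125, 257.3999938964844], [255.6999969482422, 265.20001220703125]]
[[457.5, 145.8, 20.0], [478.7, 121.9, 20.0], [401.0, 53.5, 20.0], [380.1, 77.4, 20.0]]
[459. 242.] [32.1 34.9] 8.1
[[440.70001220703125, 257.20001220703125], [445.6000061035156, 222
[... 837 characters left out ...]
209.5]]
[[702.5, -427.5, 20.0], [716.1, -470.7, 20.0], [536.3, -516.7, 20.0], [523.5, -474.1, 20.0]]
[345. 171.] [69.5 94.7] 79.7
[[292.6000061035156, 145.10000610351562], [385.79998779296875, 128.10000610351562], [398.20001220703125, 196.5], [305.0, 213.5]]
[[719.5, -32.3, 20.0], [764.7, -302.4, 20.0], [563.8, -326.8, 20.0], [521.4, -62.4, 20.0]]
[ 55. 148.] [70. 48.] -0.0
[[20.0, 172.0], [20.0, 124.0], [90.0, 124.0], [90.0, 172.0]]
[[661.0, 764.8, 20.0], [807.5, 775.3, 20.0], [799.3, 559.1, 20.0], [655.0, 552.5, 20.0]]
[  4. 163.] [86.  8.] 90.0
[[-0.0, 120.0], [8.0, 120.0], [8.0, 206.0], [0.0, 206.0]]
[[822.7, 840.1, 20.0], [821.6, 814.4, 20.0], [561.1, 795.4, 20.0], [561.6, 820.3, 20.0]]
```

View pics/crop_top.png

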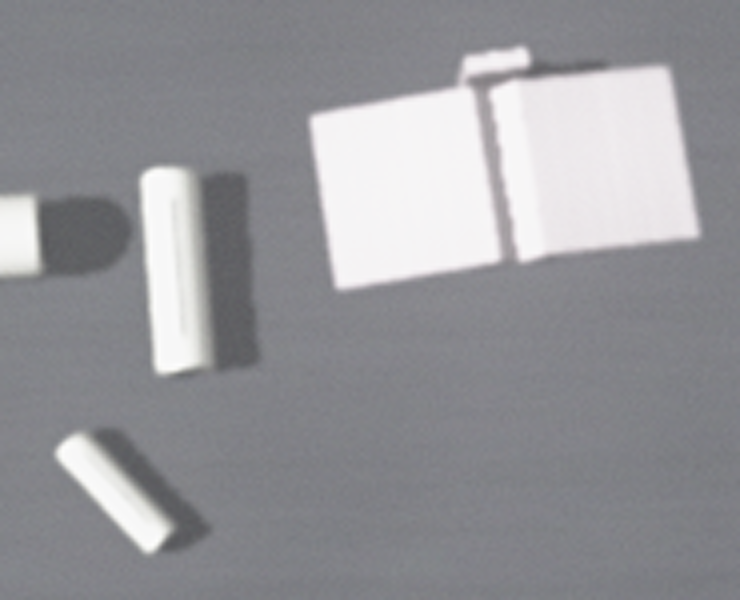

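View pics/crop_sc.png

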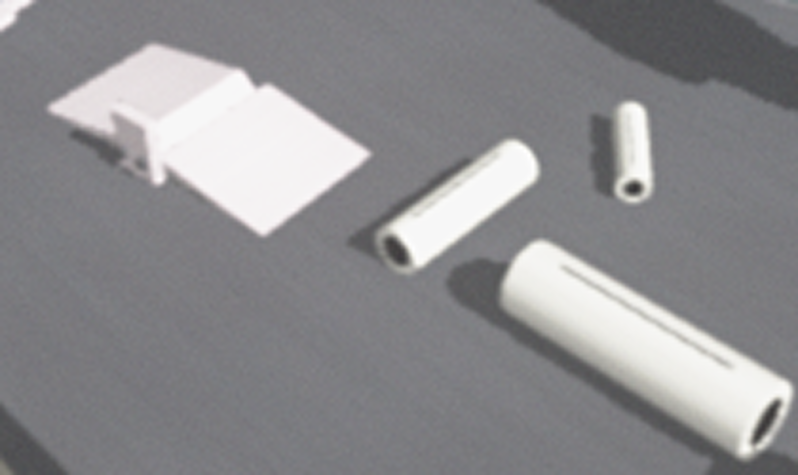

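The crop confirms it: the middle one (top ≈(263,192), about 140 x 40 mm) is the tube, lying on the V-block's +y side. Next I'll fit the poses from the corners in both views.

```bash
cat > vb.py <<'E'
from h import *
from scipy.optimize import least_squares
def corners(n,im,guess,win=3):
    g=cv2.cvtColor(im,cv2.COLOR_BGR2GRAY)
    return cv2.cornerSubPix(g,np.array(guess,np.float32).reshape(-1,1,2),(win,win),(-1,-1),(3,50,.01)).reshape(-1,2)
M=[(95,131,0),(-32,131,0),(95,-131,0),(-32,-131,0),(-32,16,20)]
T=np.array([(310,116),(338,290),(668,66),(700,238),(500,262)])/4+[220,125]
S=np.array([(265,235),(370,153),(48,108),(153,43),(268,84)])/3.8+[165,175]
E
python3 - <<'E'
from vb import *
im=cv2.imread("pics/top0.png"); sc=cv2.imread("pics/scene0.png")
T2=corners("top",im,T-.4); S2=corners("scene",sc,S-.4); print(np.round(T2-T,1).tolist(),np.round(S2-S,1).tolist())
def W(p): 
    c,s=np.cos(p[2]),np.sin(p[2]); m=np.array(M,float); return np.c_[p[0]+c*m[:,0]-s*m[:,1],p[1]+s*m[:,0]+c*m[:,1],m[:,2]]
for use in("ts","t","s"):
    f=lambda p:np.concatenate([(proj("top",W(p))-T2).ravel()*('t' in use),(proj("scene",W(p))-S2).ravel()*('s' in use)])
    r=least_squares(f,[640,-170,0],x_scale=[10,10,.1],loss="soft_l1"); print(use,np.round(r.x,3),np.round(r.fun,1))
# tube: end centre silhouette lines; axis by mid of the side edges
m=((im.min(2)>135).astype(np.uint8))
m[:,:240]=0;m[:,285:]=0;m[:150]=0;m[228:]=0
rows=np.where(m.any(1))[0]; print(rows.min(),rows.max())
mid=np.array([[np.where(m[r])[0].mean(),r,np.ptp(np.where(m[r])[0])+1] for r in range(rows.min()+4,rows.max()-4)])
P=ray("top",mid[:,:2],20); k=np.polyfit(P[:,0],P[:,1],1); print("axis y=",k,"yaw",np.arctan(k[0]),"width",mid[:,2].mean()*2.8)
e=ray("top",[[mid[0,0],rows.min()-.5],[mid[-1,0],rows.max()+.5]],20);print(e)
E
```

```text
[[-0.5, -0.4], [-0.9, -0.7], [-0.6, -0.2], [-0.6, -0.8], [-0.4, -0.4]] [[-1.0, -0.1], [-0.2, -0.4], [-0.9, -0.3], [-0.8, -0.4], [-0.1, -0.5]]
ts [ 6.19945e+02 -1.86752e+02  1.24000e-01] [ 0.   0.4  0.   0.1 -0.3  0.2 -0.5  0.1 -0.4 -0.3 -0.1 -0.6 -0.4  0.1
 -0.4 -0.2  0.2 -0.1 -0.7 -0.2]
t [ 6.20268e+02 -1.87443e+02  1.23000e-01] [ 0.3  0.3  0.3 -0.  -0.1  0.1 -0.3  0.1 -0.2 -0.4 -0.  -0.  -0.   0.
 -0.  -0.   0.  -0.  -0.  -0. ]
s [ 6.20039e+02 -1.85152e+02  1.26000e-01] [-0.   0.  -0.   0.  -0.   0.  -0.   0.  -0.  -0.   0.3 -0.3 -0.1  0.3
 -0.2  0.   0.4  0.1 -0.4  0. ]
161 227<stdin>:13: RuntimeWarning: Mean of empty slice.
  ret = ret.dtype.type(ret / rcount)
Traceback (most recent call last):
ValueError: zero-size array to reduction operation maximum which has no identity
```

```bash
cat > tube.py <<'E'
from h import *
VB=np.array([620.,-187.]); YAW=0.124
def tovb(P):
    c,s=np.cos(YAW),np.sin(YAW); d=np.asarray(P)[...,:2]-VB
    return np.stack([d[...,0]*c+d[...,1]*s,-d[...,0]*s+d[...,1]*c],-1)
def fromvb(x,y):
    c,s=np.cos(YAW),np.sin(YAW); return VB+[c*x-s*y,s*x+c*y]
def tubes(im,n="top",th=135,z=20,show=True):
    m=(im.min(2)>th).astype(np.uint8)
    for c in cv2.findContours(m,0,1)[0]:
        if not 300<cv2.contourArea(c)<1500: continue
        (cx,cy),wh,a=cv2.minAreaRect(c)
        b=cv2.boxPoints(((cx,cy),wh,a)); 
        if np.linalg.norm(b[0]-b[1])>np.linalg.norm(b[1]-b[2]): b=np.roll(b,-1,0)
        e=np.array([(b[0]+b[1])/2,(b[2]+b[3])/2]); E=ray(n,e,z); d=E[1]-E[0]
        yaw=np.arctan(d[1]/d[0]); C=E.mean(0)
        print(np.round((cx,cy),1),np.round(wh,1),"world",np.round(C,1),"len",round(np.linalg.norm(d),1),"yaw",round(yaw,3),"vb",np.round(tovb(C),1),"rel",round(yaw-YAW,3))
E
python3 - <<'E'
from tube import *
im=cv2.imread("pics/top0.png")
tubes(im);tubes(im,th=160)
s=arm.state();print(s["ee_rot"])
from scipy.spatial.transform import Rotation as R
print(R.from_euler("xyz",s["ee_rot"]).as_matrix().round(3))
E
```

```text
[272.  370.8] [36.2 99.7] world [94.1 37.4 20. ] len 268.8 yaw -1.15 vb [-494.1  287.7] rel -1.274
[247.5 247.6] [37.1 11.5] world [429.3  99.6  20. ] len 103.4 yaw 0.723 vb [-153.8  308. ] rel 0.599
[459.  242.2] [32.1 34.9] world [ 430.6 -492.3   20. ] len 98.8 yaw -0.211 vb [-225.7 -279.6] rel -0.335
[262.9 192.2] [53.2 15.9] world [585.   54.5  20. ] len 152.3 yaw 0.061 vb [ -4.9 243.9] rel -0.063
[447.5 176.5] [64.5 15.2] world [ 619.6 -472.2   20. ] len 185.2 yaw 0.252 vb [ -35.7 -283. ] rel 0.128
[ 61.5 334. ] [60. 43.] world [198.  620.8  20. ] len 164.6 yaw 0.022 vb [-318.8  853.8] rel -0.102
[247.5 247.5] [35.4  9.9] world [429.6  99.6  20. ] len 98.6 yaw 0.77 vb [-153.5  308. ] rel 0.646
[459.4 242.2] [30.5 33.1] world [ 430.6 -493.3   20. ] len 93.6 yaw -0.211 vb [-225.8 -280.6] rel -0.335
[192.3 185.4] [20.2 73.6] world [608.6 254.5  20. ] len 209.7 yaw -1.522 vb [ 43.3 439.6] rel -1.646
[262.8 191.8] [52.1 13.9] world [586.1  54.8  20. ] len 149.3 yaw 0.067 vb [ -3.7 244.1] rel -0.057
[448.3 176.4] [63.  14.2] world [ 619.9 -474.5   20. ] len 180.8 yaw 0.278 vb [ -35.7 -285.2] rel 0.154
[-3.14051969e+00  7.79977051e-05  2.86783658e+00]
[[-0.963  0.27  -0.   ]
 [ 0.27   0.963 -0.001]
 [-0.    -0.001 -1.   ]]
```

```bash
cat > go.py <<'E'
from tube import *
def shift(x,y,z,yaw=YAW+np.pi/2):
    s=arm.state(); p=s["ee_pos"]; a=s["ee_rot"][2]; w=np.r_[fromvb(x,y),z]-p
    t=np.array([np.cos(a)*w[0]+np.sin(a)*w[1], np.sin(a)*w[0]-np.cos(a)*w[1], -w[2]])/1000
    print("clock",s["clock"],"pos",np.round(p,1),"vb",np.round(tovb(p),1),"F",np.round(s["contact_force"],1),"gap",round(s["finger_gap"],1)); print("shift",t.round(4),"turn",round((a-yaw+np.pi)%(2*np.pi)-np.pi,4))
E
python3 -c "
from go import *
shift(-4,297,150)"
```

```text
clock 0.1 pos [168.9 601.4 230.7] vb [-350.1  838.2] F [-0.3  0.6  0.2] gap 85.3
shift [-0.5287 -0.3649  0.0807] turn 1.173
```

Call:
drive_tool:
  moves:
    - [[-0.04,-0.027,0],0.1]
    - [[-0.08,-0.055,0],0.2]
    - [[-0.12,-0.083,0],0.3]
    - [[-0.15,-0.104,0],0.4]
    - [[-0.18,-0.124,0],0.5]
    - [[-0.21,-0.145,0.01],0.6]
    - [[-0.24,-0.166,0.02],0.7]
    - [[-0.27,-0.186,0.03],0.8]
    - [[-0.3,-0.207,0.04],0.9]
    - [[-0.33,-0.228,0.05],1.0]
    - [[-0.36,-0.248,0.06],1.1]
    - [[-0.39,-0.269,0.07],1.173]
  jaw: 0

```text
clock: 1.1
ee_pos: [472.5, 235.8, 160.8]
ee_rot: [3.142, 0.0, 1.69]
contact_force: [0.9, 0.0, -0.8]
finger_gap: 85.6
```

```bash
python3 -c "
from go import *
shift(-4,297,80)"
```

```text
clock 1.1 pos [472.5 235.8 160.8] vb [-94.1 437.8] F [ 0.9  0.  -0.8] gap 85.6
shift [-0.1403  0.0908  0.0808] turn -0.0052
```

Call:
drive_tool:
  moves:
    - [[-0.025,0.016,0],0]
    - [[-0.055,0.035,0],0]
    - [[-0.085,0.055,0],0]
    - [[-0.115,0.075,0.01],0]
    - [[-0.14,0.091,0.03],0]
    - [[-0.14,0.091,0.055],0]
    - [[-0.14,0.091,0.08],0]
    - [[-0.14,0.091,0.08],0]

```text
clock: 1.77
ee_pos: [577.0, 108.6, 76.9]
ee_rot: [-3.135, 0.001, 1.694]
contact_force: [-0.8, 0.2, -1.1]
finger_gap: 85.5
```

```bash
python3 -c "
from go import *
shift(-4,297,0)
for n in('top','scene'):
    im=arm.get_image(n)[:,:,::-1];cv2.imwrite(f'pics/{n}1.png',im)
a=cv2.resize(cv2.imread('pics/top1.png')[120:270,200:380],None,fx=2.2,fy=2.2,interpolation=2);b=cv2.resize(cv2.imread('pics/scene1.png')[170:320,180:360],None,fx=2.2,fy=2.2,interpolation=2)
cv2.imwrite('pics/c1.png',np.hstack([a,b]))
"
```

```text
clock 1.7667 pos [577.  108.6  76.9] vb [ -6.1 298.7] F [-0.8  0.2 -1.1] gap 85.5
shift [-0.0017  0.0021  0.0769] turn -0.0008
```

View pics/c1.png

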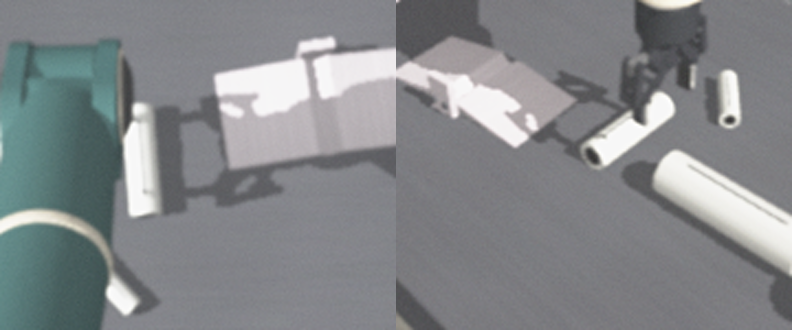

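```bash
python3 -c "
from go import *
for X in (-50,50):
  w=fromvb(-6+X,298.7); p=proj('scene',[[*w,90],[*w,13]]); print(((p-[180,170])*2.2+[396,0]).round())
"
```

```text
[[686.  86.]
 [683. 131.]]
[[638. 125.]
 [637. 172.]]
```

Image agrees with the projection: the fingertips at about (688,85) and (643,118) stand above and behind the tube. Next I descend behind it.

Call:
drive_tool:
  moves:
    - [[0,0.002,0.025],0]
    - [[0,0.002,0.045],0]
    - [[0,0.002,0.06],0]
    - [[0,0.002,0.07],0]
    - [[0,0.002,0.075],0]
    - [[0,0.002,0.075],0]

```text
clock: 2.37
ee_pos: [581.5, 110.1, 6.7]
ee_rot: [3.141, 0.0, 1.695]
contact_force: [-0.6, 0.0, 0.4]
finger_gap: 85.0
```

```bash
python3 -c "
from go import *
shift(-4,200,0)
im=arm.get_image('scene')[:,:,::-1];cv2.imwrite('pics/c2.png',cv2.resize(im[170:320,180:380],None,fx=4,fy=4,interpolation=2))
"
```

```text
clock 2.3667 pos [581.5 110.1   6.7] vb [ -1.5 299.6] F [-0.6  0.   0.4] gap 85.0
shift [-0.0996 -0.0026  0.0067] turn 0.0003
```

View pics/c2.png

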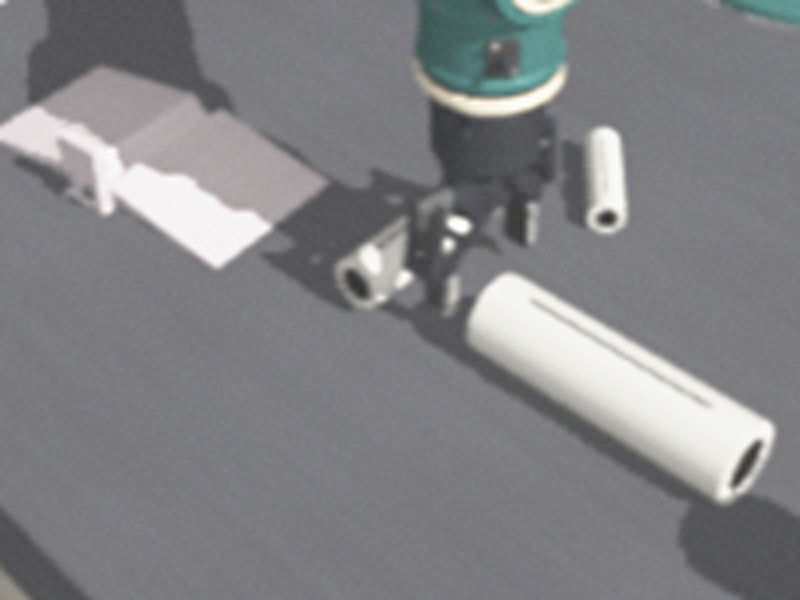

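Call:
drive_tool:
  moves:
    - [[0,-0.002,0.004],0]
    - [[0,-0.002,0.008],0]
    - [[-0.004,-0.002,0.008],0]
    - [[-0.008,-0.002,0.008],0]
    - [[-0.012,-0.002,0.008],0]
    - [[-0.016,-0.002,0.008],0]
    - [[-0.02,-0.002,0.008],0]
    - [[-0.024,-0.002,0.008],0]
    - [[-0.028,-0.002,0.008],0]
    - [[-0.032,-0.002,0.008],0]
    - [[-0.036,-0.002,0.008],0]
    - [[-0.04,-0.002,0.008],0]

```text
clock: 3.42
ee_pos: [584.4, 69.4, -1.7]
ee_rot: [3.142, 0.0, 1.695]
contact_force: [1.1, 0.7, 1.0]
finger_gap: 85.4
```

```bash
python3 -c "
from go import *
shift(-4,200,0)
im=arm.get_image('scene')[:,:,::-1];cv2.imwrite('pics/c3.png',cv2.resize(im[170:320,180:380],None,fx=4,fy=4,interpolation=2))
"
```

```text
clock 3.4167 pos [584.4  69.4  -1.7] vb [ -3.7 258.9] F [1.1 0.7 1. ] gap 85.4
shift [-0.0589 -0.0003 -0.0017] turn -0.0
```

View pics/c3.png

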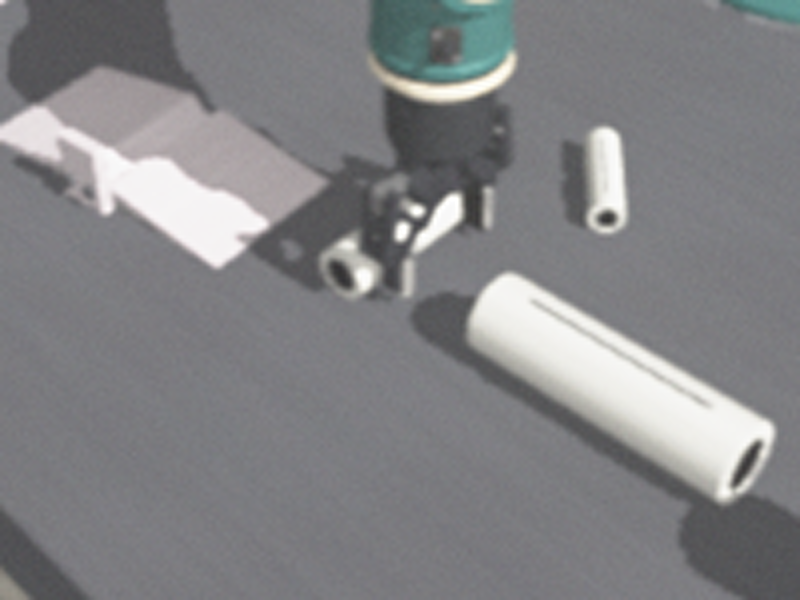

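Call:
drive_tool:
  moves:
    - [[-0.004,0,0],0]
    - [[-0.008,0,0],0]
    - [[-0.012,0,0],0]
    - [[-0.016,0,0],0]
    - [[-0.02,0,0],0]
    - [[-0.024,0,0],0]
    - [[-0.028,0,0],0]
    - [[-0.032,0,0],0]
    - [[-0.036,0,0],0]
    - [[-0.04,0,0],0]
    - [[-0.044,0,0],0]
    - [[-0.048,0,0],0]

```text
clock: 4.47
ee_pos: [590.3, 21.9, -1.7]
ee_rot: [-3.142, 0.0, 1.695]
contact_force: [0.1, 0.6, 0.4]
finger_gap: 85.3
```

```bash
python3 -c "
from go import *
shift(-4,165,0)
im=arm.get_image('scene')[:,:,::-1];cv2.imwrite('pics/c4.png',cv2.resize(im[170:320,180:380],None,fx=4,fy=4,interpolation=2))
"
```

```text
clock 4.4667 pos [590.3  21.9  -1.7] vb [ -3.7 210.9] F [0.1 0.6 0.4] gap 85.3
shift [-0.0459 -0.0003 -0.0017] turn -0.0
```

View pics/c4.png

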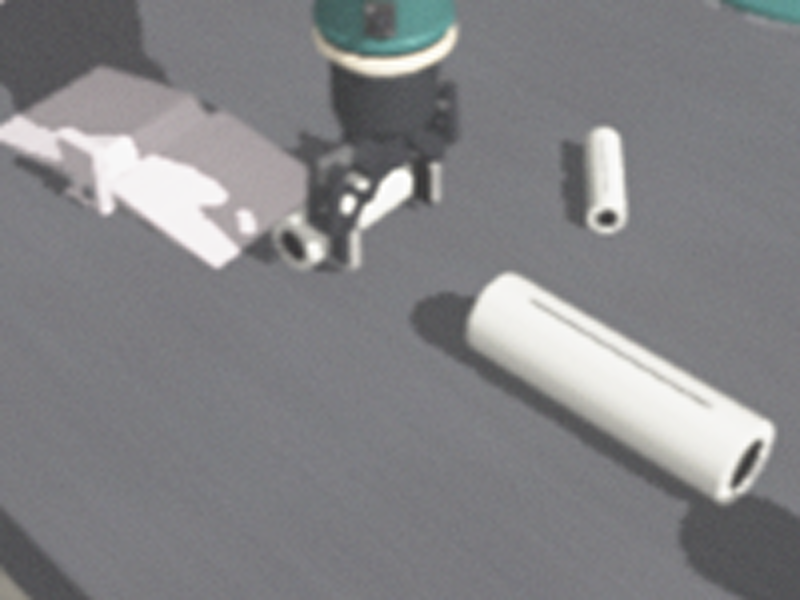

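Call:
drive_tool:
  moves:
    - [[-0.004,0,0],0]
    - [[-0.008,0,0],0]
    - [[-0.012,0,0],0]
    - [[-0.016,0,0],0]
    - [[-0.02,0,0],0]
    - [[-0.024,0,0],0]
    - [[-0.028,0,0],0]
    - [[-0.032,0,0],0]
    - [[-0.036,0,0],0]
    - [[-0.04,0,0],0]
    - [[-0.044,0,-0.001],0]
    - [[-0.048,0,-0.002],0]

```text
clock: 5.52
ee_pos: [596.2, -25.6, 0.4]
ee_rot: [-3.141, -0.0, 1.695]
contact_force: [0.2, 0.9, 0.7]
finger_gap: 85.5
```

```bash
python3 -c "
from go import *
shift(-4,115,9)
for n in('top','scene'):
    im=arm.get_image(n)[:,:,::-1];cv2.imwrite(f'pics/{n}5.png',im)
a=cv2.resize(cv2.imread('pics/top5.png')[120:270,220:400],None,fx=2.2,fy=2.2,interpolation=2);b=cv2.resize(cv2.imread('pics/scene5.png')[170:320,180:360],None,fx=2.2,fy=2.2,interpolation=2)
cv2.imwrite('pics/c5.png',np.hstack([a,b]))
"
```

```text
clock 5.5167 pos [ 5.962e+02 -2.560e+01  4.000e-01] vb [ -3.7 163.1] F [0.2 0.9 0.7] gap 85.5
shift [-0.0481 -0.0003 -0.0086] turn 0.0
```

View pics/c5.png

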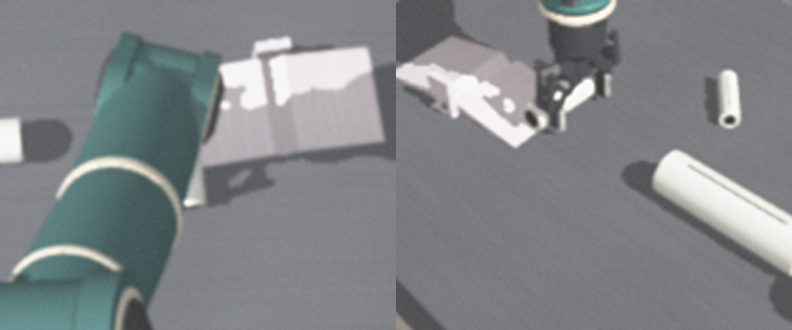

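Call:
drive_tool:
  moves:
    - [[-0.004,0,-0.0007],0]
    - [[-0.008,0,-0.0014],0]
    - [[-0.012,0,-0.0021],0]
    - [[-0.016,0,-0.0028],0]
    - [[-0.02,0,-0.0035],0]
    - [[-0.024,0,-0.0042],0]
    - [[-0.028,0,-0.0049],0]
    - [[-0.032,0,-0.0056],0]
    - [[-0.036,0,-0.0063],0]
    - [[-0.04,0,-0.007],0]
    - [[-0.044,0,-0.0077],0]
    - [[-0.048,0,-0.0084],0]

```text
clock: 6.62
ee_pos: [602.1, -73.4, 8.8]
ee_rot: [-3.142, 0.0, 1.695]
contact_force: [-0.5, 3.7, 1.2]
finger_gap: 85.4
```

```bash
python3 -c "
from go import *
shift(-4,67,17)
for n in('top','scene'):
    im=arm.get_image(n)[:,:,::-1];cv2.imwrite(f'pics/{n}6.png',im)
a=cv2.resize(cv2.imread('pics/top6.png')[120:270,220:400],None,fx=2.2,fy=2.2,interpolation=2);b=cv2.resize(cv2.imread('pics/scene6.png')[170:320,180:360],None,fx=2.2,fy=2.2,interpolation=2)
cv2.imwrite('pics/c6.png',np.hstack([a,b]))
"
```

```text
clock 6.6167 pos [602.1 -73.4   8.8] vb [ -3.7 114.9] F [-0.5  3.7  1.2] gap 85.4
shift [-0.0479 -0.0003 -0.0082] turn -0.0
```

View pics/c6.png

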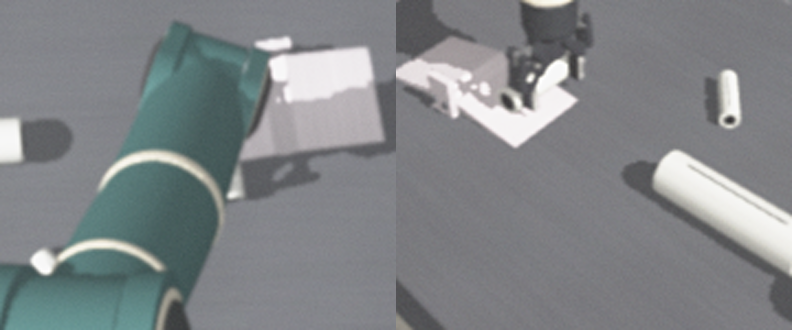

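Call:
drive_tool:
  moves:
    - [[-0.004,0,-0.0007],0]
    - [[-0.008,0,-0.0014],0]
    - [[-0.012,0,-0.0021],0]
    - [[-0.016,0,-0.0028],0]
    - [[-0.02,0,-0.0035],0]
    - [[-0.024,0,-0.0042],0]
    - [[-0.028,0,-0.0049],0]
    - [[-0.032,0,-0.0056],0]
    - [[-0.036,0,-0.0063],0]
    - [[-0.04,0,-0.007],0]
    - [[-0.044,0,-0.0077],0]
    - [[-0.048,0,-0.0084],0]

```text
clock: 7.72
ee_pos: [608.1, -121.0, 17.2]
ee_rot: [-3.142, 0.0, 1.695]
contact_force: [-0.6, 3.7, 2.3]
finger_gap: 85.2
```

```bash
python3 -c "
from go import *
shift(-4,42,21)
for n in('top','scene'):
    im=arm.get_image(n)[:,:,::-1];cv2.imwrite(f'pics/{n}7.png',im)
b=cv2.resize(cv2.imread('pics/scene7.png')[170:280,170:310],None,fx=5,fy=5,interpolation=2)
cv2.imwrite('pics/c7.png',b)
"
```

```text
clock 7.7167 pos [ 608.1 -121.    17.2] vb [-3.7 66.9] F [-0.6  3.7  2.3] gap 85.2
shift [-0.0249 -0.0003 -0.0038] turn 0.0
```

View pics/c7.png

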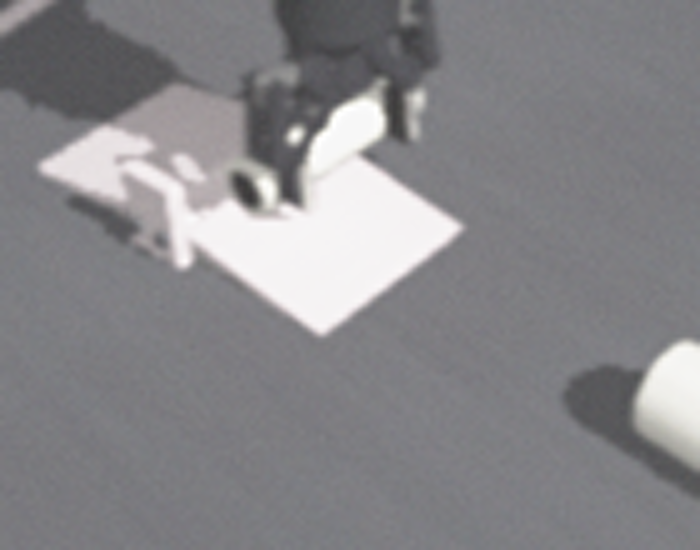

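Call:
drive_tool:
  moves:
    - [[-0.003,0,-0.0005],0]
    - [[-0.006,0,-0.001],0]
    - [[-0.009,0,-0.0015],0]
    - [[-0.012,0,-0.002],0]
    - [[-0.015,0,-0.002],0]
    - [[-0.018,0,-0.002],0]
    - [[-0.02,0,-0.002],0]
    - [[-0.022,0,-0.002],0]
    - [[-0.024,0,-0.002],0]
    - [[-0.026,0,-0.002],0]
    - [[-0.028,0,-0.002],0]
    - [[-0.028,0,-0.002],0]

```text
clock: 8.82
ee_pos: [611.4, -149.0, 19.1]
ee_rot: [-3.142, 0.0, 1.694]
contact_force: [-0.8, 0.2, -0.1]
finger_gap: 85.5
```

```bash
python3 -c "
from go import *
shift(-4,42,21)
for n in('top','scene'):
    im=arm.get_image(n)[:,:,::-1];cv2.imwrite(f'pics/{n}8.png',im)
b=cv2.resize(cv2.imread('pics/scene8.png')[170:280,170:310],None,fx=5,fy=5,interpolation=2)
cv2.imwrite('pics/c8.png',b)
"
```

```text
clock 8.8167 pos [ 611.4 -149.    19.1] vb [-3.8 38.7] F [-0.8  0.2 -0.1] gap 85.5
shift [ 0.0033 -0.0002 -0.0019] turn -0.0004
```

View pics/c8.png

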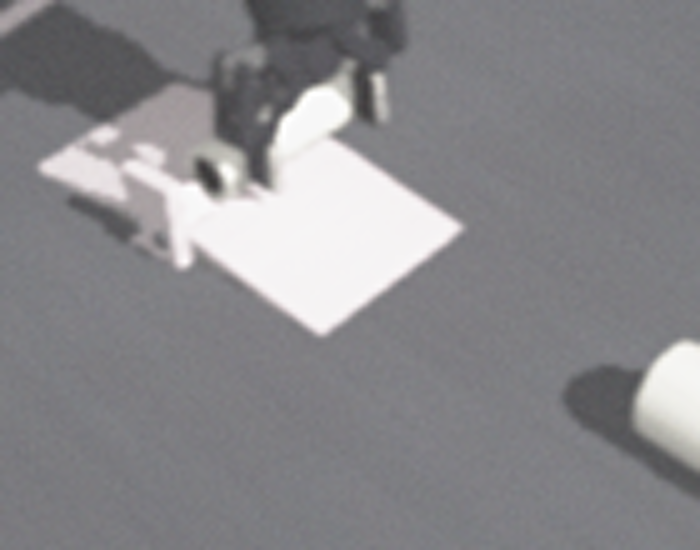

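Contact force fell to zero, so the tube has dropped in. I'll back off, rise and move behind its near end.

Call:
drive_tool:
  moves:
    - [[0.01,0,-0.002],0]
    - [[0.03,0,-0.01],0]
    - [[0.05,0,-0.035],0]
    - [[0.05,-0.01,-0.065],0]
    - [[0.05,-0.04,-0.09],0]
    - [[0.05,-0.07,-0.1],0]
    - [[0.05,-0.1,-0.1],0]
    - [[0.05,-0.125,-0.1],0]
    - [[0.05,-0.145,-0.1],0]
    - [[0.05,-0.15,-0.1],0]
    - [[0.05,-0.15,-0.1],0]
  jaw: 0

```text
clock: 9.83
ee_pos: [455.6, -116.8, 119.5]
ee_rot: [3.141, -0.001, 1.695]
contact_force: [0.8, -0.8, 0.5]
finger_gap: 85.7
```

```bash
python3 -c "
from go import *
shift(-125,0,60)
for n in('top','scene'):
    im=arm.get_image(n)[:,:,::-1];cv2.imwrite(f'pics/{n}9.png',im)
a=cv2.resize(cv2.imread('pics/top9.png')[110:260,270:410],None,fx=2.8,fy=2.8,interpolation=2);b=cv2.resize(cv2.imread('pics/scene9.png')[160:310,170:310],None,fx=2.8,fy=2.8,interpolation=2)
cv2.imwrite('pics/c9.png',np.hstack([a,b]))
for n in('top','scene'):
  for x in(-74,66): print(n,x,proj(n,[[*fromvb(x,0),32]]))
"
```

```text
clock 9.8333 pos [ 455.6 -116.8  119.5] vb [-154.4   90. ] F [ 0.8 -0.8  0.5] gap 85.7
shift [-0.09    0.0294  0.0595] turn -0.0001
top -74 [[352.8493574  202.84547198]]
top 66 [[344.66522688 154.52029027]]
scene -74 [[239.70844983 185.93556523]]
scene 66 [[208.89613172 205.91997   ]]
```

View pics/c9.png

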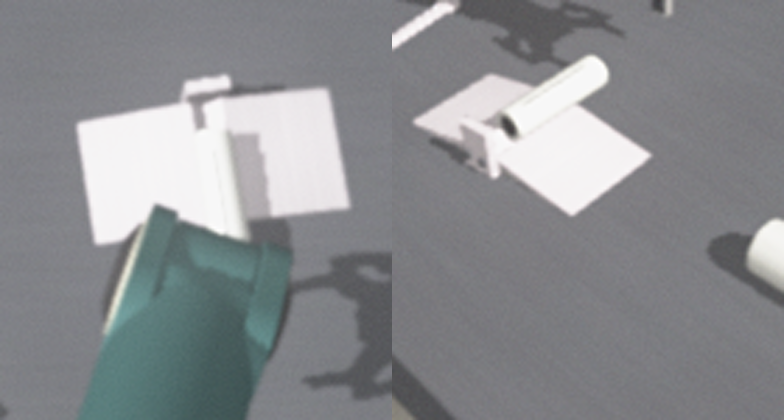

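The tube lies in the groove, its far end at crop (511,124), about 10 mm farther from the stop than predicted. I'll shut the jaws, line up with the groove and lower behind the near end.

Call:
drive_tool:
  moves:
    - [[-0.02,0,0],0]
    - [[-0.045,0.005,0],0]
    - [[-0.07,0.01,0],0]
    - [[-0.085,0.015,0],0]
    - [[-0.09,0.017,0.01],0]
    - [[-0.09,0.017,0.03],0]
    - [[-0.09,0.017,0.05],0]
    - [[-0.09,0.017,0.07],0]
    - [[-0.09,0.017,0.085],0]
    - [[-0.09,0.017,0.098],0]
    - [[-0.09,0.017,0.107],0]
    - [[-0.09,0.017,0.107],0]
  jaw: 1

```text
clock: 10.93
ee_pos: [483.9, -203.6, 10.0]
ee_rot: [-3.139, -0.001, 1.696]
contact_force: [-0.5, -0.2, -0.2]
finger_gap: 0.2
```

```bash
python3 -c "
from go import *
shift(-110,0,11)
for n in('top','scene'):
    im=arm.get_image(n)[:,:,::-1];cv2.imwrite(f'pics/{n}10.png',im)
a=cv2.resize(cv2.imread('pics/top10.png')[110:260,270:410],None,fx=2.8,fy=2.8,interpolation=2);b=cv2.resize(cv2.imread('pics/scene10.png')[130:280,170:310],None,fx=2.8,fy=2.8,interpolation=2)
cv2.imwrite('pics/c10.png',np.hstack([a,b]))
"
```

```text
clock 10.9333 pos [ 483.9 -203.6   10. ] vb [-137.1    0.4] F [-0.5 -0.2 -0.2] gap 0.2
shift [-0.0004  0.0271 -0.001 ] turn 0.0008
```

View pics/c10.png

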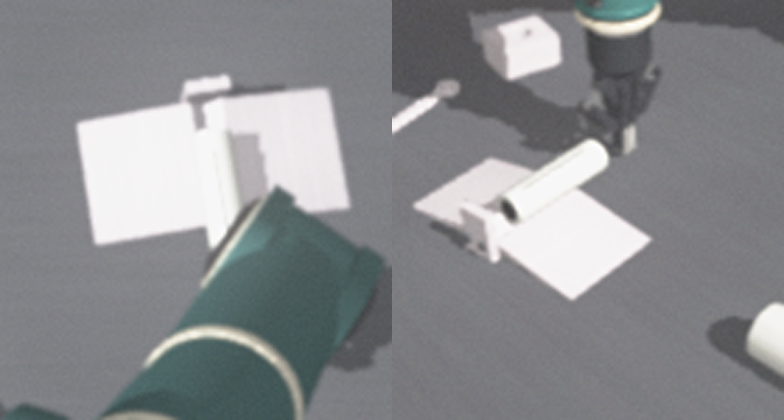

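Call:
drive_tool:
  moves:
    - [[0,0.004,0],0]
    - [[0,0.008,0],0]
    - [[0,0.012,0],0]
    - [[0,0.016,0],0]
    - [[0,0.02,0],0]
    - [[0,0.024,0],0]
    - [[0,0.028,0],0]
    - [[0,0.032,0],0]
    - [[0,0.036,0],0]
    - [[0,0.04,0],0]
    - [[0,0.044,0],0]
    - [[0,0.048,0],0]

```text
clock: 12.03
ee_pos: [531.5, -198.9, 12.0]
ee_rot: [-3.14, -0.0, 1.694]
contact_force: [-8.0, -0.7, 6.8]
finger_gap: 0.1
```

```bash
python3 -c "
from go import *
shift(-60,0,11)
for n in('top','scene'):
    im=arm.get_image(n)[:,:,::-1];cv2.imwrite(f'pics/{n}11.png',im)
a=cv2.resize(cv2.imread('pics/top11.png')[110:260,270:410],None,fx=2.8,fy=2.8,interpolation=2);b=cv2.resize(cv2.imread('pics/scene11.png')[130:280,170:310],None,fx=2.8,fy=2.8,interpolation=2)
cv2.imwrite('pics/c11.png',np.hstack([a,b]))
"
```

```text
clock 12.0333 pos [ 531.5 -198.9   12. ] vb [-89.3  -0.9] F [-8.  -0.7  6.8] gap 0.1
shift [0.0009 0.0293 0.001 ] turn -0.0007
```

View pics/c11.png

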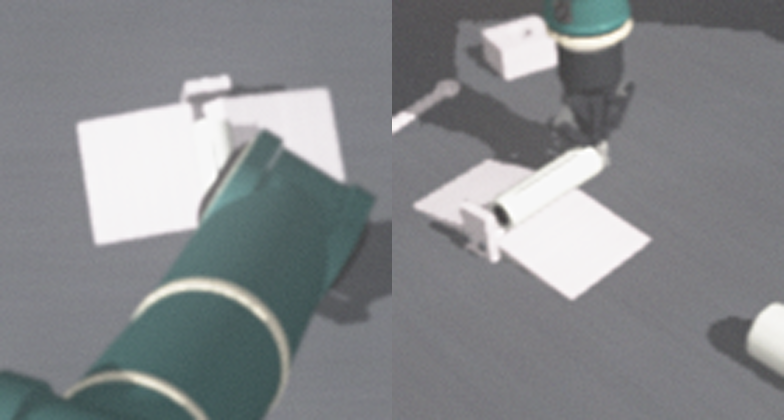

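The 6.8 N upward on the tool suggests the flaring knuckle is bearing on the tube's top rim. I'll back off, raise the fingers so the straight part meets the end, and look.

Call:
drive_tool:
  moves:
    - [[0,-0.005,0],0]
    - [[0,-0.012,0],0]
    - [[0,-0.02,0],0]
    - [[0,-0.025,-0.005],0]
    - [[0,-0.025,-0.013],0]
    - [[0,-0.025,-0.02],0]
    - [[0,-0.025,-0.02],0]

```text
clock: 12.72
ee_pos: [508.4, -202.0, 34.0]
ee_rot: [3.139, 0.001, 1.695]
contact_force: [0.3, 0.1, -0.2]
finger_gap: -0.1
```

```bash
python3 -c "
from go import *
shift(-90,0,33)
im=arm.get_image('scene')[:,:,::-1]
cv2.imwrite('pics/c12.png',cv2.resize(im[150:250,180:270],None,fx=6,fy=6,interpolation=2))
for x in(-74,66): print((proj('scene',[[*fromvb(x,0),32],[*fromvb(x,0),52]])-[180,150])*6)
"
```

```text
clock 12.7167 pos [ 508.4 -202.    34. ] vb [-112.6   -1.1] F [ 0.3  0.1 -0.2] gap -0.1
shift [0.0011 0.0226 0.001 ] turn 0.0
[[358.25069901 215.61339137]
 [356.03965936 185.52222602]]
[[173.3767903  335.51981998]
 [169.15822508 304.48374972]]
```

View pics/c12.png

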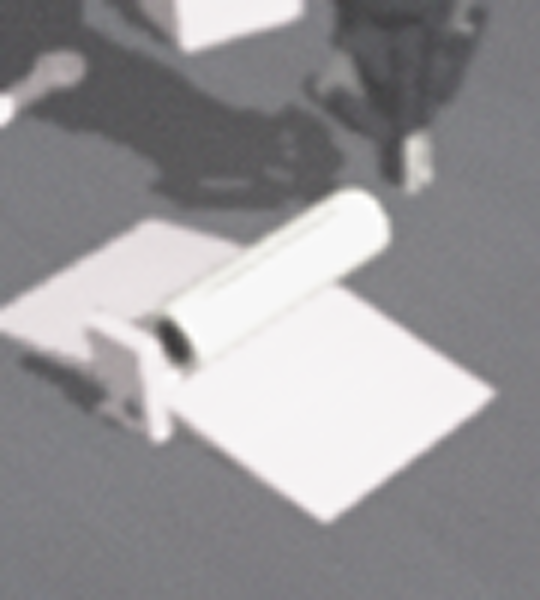

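Call:
drive_tool:
  moves:
    - [[0.001,0.004,0],0]
    - [[0.001,0.008,0],0]
    - [[0.001,0.012,0],0]
    - [[0.001,0.016,0],0]
    - [[0.001,0.02,0],0]
    - [[0.001,0.024,0],0]
    - [[0.001,0.028,0],0]
    - [[0.001,0.031,0],0]
    - [[0.001,0.034,0],0]
    - [[0.001,0.037,0],0]
    - [[0.001,0.04,0],0]
    - [[0.001,0.043,0],0]

```text
clock: 13.77
ee_pos: [549.4, -195.5, 32.0]
ee_rot: [-3.14, -0.0, 1.694]
contact_force: [-6.0, -0.3, 2.3]
finger_gap: -0.3
```

```bash
python3 -c "
from go import *
shift(-60,0,33)
im=arm.get_image('scene')[:,:,::-1]
cv2.imwrite('pics/c13.png',cv2.resize(im[150:250,180:270],None,fx=6,fy=6,interpolation=2))
"
```

```text
clock 13.7667 pos [ 549.4 -195.5   32. ] vb [-71.2   0.3] F [-6.  -0.3  2.3] gap -0.3
shift [-0.0003  0.0112 -0.001 ] turn -0.0004
```

View pics/c13.png

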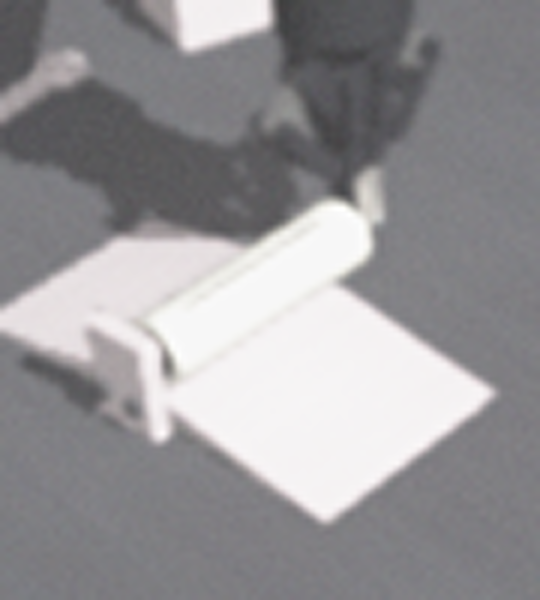

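Call:
drive_tool:
  moves:
    - [[0,0.002,0],0]
    - [[0,0.004,0],0]
    - [[0,0.006,0],0]
    - [[0,0.008,0],0]
    - [[0,0.01,0],0]
    - [[0,0.012,0],0]
    - [[0,0.012,0],0]

```text
clock: 14.4
ee_pos: [561.7, -193.9, 32.0]
ee_rot: [-3.141, -0.0, 1.695]
contact_force: [-4.3, -0.6, -0.2]
finger_gap: -0.0
```

```bash
python3 -c "
from go import *
shift(-55,0,33)
im=arm.get_image('scene')[:,:,::-1]
cv2.imwrite('pics/c14.png',cv2.resize(im[150:250,180:270],None,fx=6,fy=6,interpolation=2))
"
```

```text
clock 14.4 pos [ 561.7 -193.9   32. ] vb [-58.7   0.4] F [-4.3 -0.6 -0.2] gap -0.0
shift [-0.0004  0.0037 -0.001 ] turn 0.0
```

View pics/c14.png

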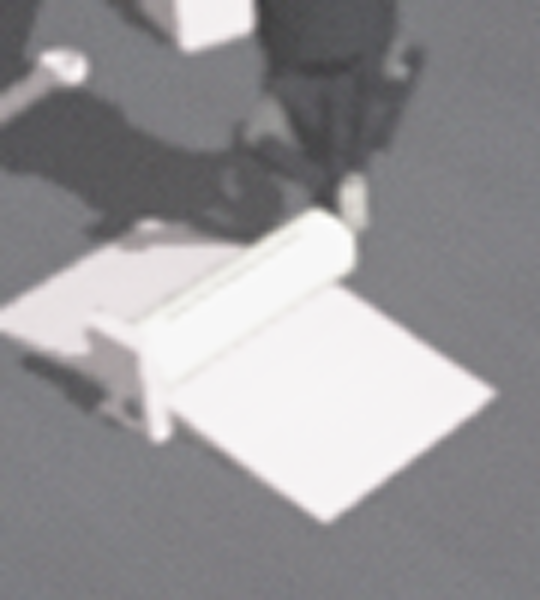

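Call:
drive_tool:
  moves:
    - [[0,0.001,0],0]
    - [[0,0.002,0],0]
    - [[0,0.003,0],0]

```text
clock: 14.7
ee_pos: [562.0, -193.9, 31.7]
ee_rot: [-3.137, -0.001, 1.694]
contact_force: [-26.9, -0.6, 15.1]
finger_gap: -0.1
```

The force jumped to 27 N with no travel, so the tube is at the stop. Backing off.

Call:
drive_tool:
  moves:
    - [[0,-0.002,0],0]
    - [[0,-0.006,0],0]
    - [[0,-0.012,0],0]
    - [[0,-0.022,0],0]
    - [[0,-0.035,0],0]
    - [[0,-0.05,0],0]
    - [[0,-0.07,-0.01],0]
    - [[0,-0.09,-0.04],0]
    - [[0,-0.11,-0.07],0]
    - [[0,-0.13,-0.1],0]
    - [[0,-0.14,-0.12],0]
    - [[0,-0.14,-0.12],0]

```text
clock: 15.7
ee_pos: [425.0, -212.0, 155.7]
ee_rot: [3.136, 0.001, 1.693]
contact_force: [1.4, -0.5, 1.2]
finger_gap: -0.0
```

```bash
python3 -c "
from go import *
shift(-55,0,33)
for n in('top','scene'):
    im=arm.get_image(n)[:,:,::-1];cv2.imwrite(f'pics/{n}15.png',im)
a=cv2.resize(cv2.imread('pics/top15.png')[115:225,285:405],None,fx=3.3,fy=3.3,interpolation=2);b=cv2.resize(cv2.imread('pics/scene15.png')[150:260,170:290],None,fx=3.3,fy=3.3,interpolation=2)
cv2.imwrite('pics/c15.png',np.hstack([a,b]))
for n,o,k in(('top',[285,115],0),('scene',[170,150],396)):
  for P in((-45,0,52),(95,0,52),(-45,0,12)): print(n,P,(proj(n,[[*fromvb(*P[:2]),P[2]]])-o)*3.3+[k,0])
"
```

```text
clock 15.7 pos [ 425.  -212.   155.7] vb [-196.6   -0.7] F [ 1.4 -0.5  1.2] gap -0.0
shift [0.001  0.1416 0.1227] turn -0.002
top (-45, 0, 52) [[221.11714451 252.13273048]]
top (95, 0, 52) [[193.79333333  91.69049478]]
top (-45, 0, 12) [[215.50316206 260.65486266]]
scene (-45, 0, 52) [[604.63661856 114.86583383]]
scene (95, 0, 52) [[498.97200495 182.18442113]]
scene (-45, 0, 12) [[607.45721272 147.888193  ]]
```

View pics/c15.png

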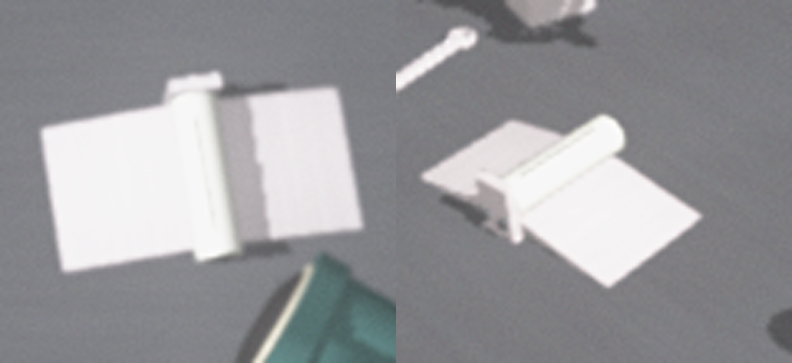

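```bash
python3 -c "
from go import *
im=cv2.imread('pics/top15.png')
# bottom end of tube beyond block (rows below the ramp edge) & axis from side edges by gray profile
g=im.min(2).astype(int)
col=g[170:205,349:353].mean(1); print(col.round().tolist()); 
i=np.where(col>135)[0].max()+170.5; print('near end row',i,'pred for bottom rim',proj('top',[[*fromvb(-45,0),14]]),proj('top',[[*fromvb(-49,0),14]]))
for n in('top0','top15'):
  a=cv2.imread(f'pics/{n}.png')
for r in range(150,192,4): print(r,g[r,330:372:1].tolist())
d=cv2.absdiff(cv2.imread('pics/scene0.png'),cv2.imread('pics/scene15.png')).max(2)
cv2.imwrite('pics/top15b.png',cv2.imread('pics/top15.png'))
" | cut -c1-260
```

```text
[232.0, 233.0, 234.0, 236.0, 237.0, 238.0, 239.0, 240.0, 239.0, 238.0, 239.0, 241.0, 242.0, 242.0, 244.0, 245.0, 246.0, 246.0, 246.0, 246.0, 247.0, 244.0, 204.0, 133.0, 122.0, 132.0, 135.0, 135.0, 134.0, 134.0, 134.0, 133.0, 134.0, 133.0, 132.0]
near end row 197.5 pred for bottom rim [[350.38694119 193.86041284]] [[350.61879074 195.23844915]]
150 [243, 243, 243, 243, 243, 243, 243, 243, 245, 247, 247, 247, 247, 246, 243, 244, 243, 235, 222, 201, 174, 167, 170, 172, 171, 173, 176, 172, 172, 174, 173, 197, 222, 230, 231, 231, 230, 229, 231, 232, 232, 234]
154 [243, 243, 243, 244, 244, 243, 243, 244, 244, 246, 247, 247, 247, 247, 239, 241, 244, 241, 233, 217, 191, 171, 166, 171, 174, 172, 175, 176, 175, 172, 175, 197, 223, 231, 231, 231, 231, 232, 231, 231, 232, 234]
158 [244, 244, 243, 244, 244, 244, 244, 243, 243, 245, 247, 247, 247, 247, 245, 235, 242, 244, 240, 229, 211, 183, 168, 168, 172, 175, 174, 178, 174, 175, 174, 174, 200, 224, 231, 232, 231, 232, 231, 234, 232, 233]
162 [244, 244, 243, 244, 244, 244, 244, 244, 244, 244, 245, 247, 247, 247, 247, 244, 239, 243, 242, 236, 224, 
[... 904 characters left out ...]
 174, 173, 173, 172, 174, 194, 224, 231, 229, 229, 231, 231]
182 [242, 243, 244, 244, 243, 243, 243, 243, 242, 243, 243, 243, 243, 245, 247, 247, 247, 247, 247, 239, 243, 244, 241, 230, 215, 186, 169, 168, 171, 173, 175, 172, 171, 172, 169, 173, 199, 224, 230, 227, 229, 229]
186 [242, 243, 243, 243, 242, 243, 242, 243, 242, 242, 243, 243, 243, 244, 246, 247, 247, 247, 247, 247, 247, 246, 244, 237, 226, 203, 178, 169, 169, 168, 171, 169, 165, 167, 163, 165, 181, 208, 217, 208, 205, 199]
190 [242, 242, 243, 243, 242, 241, 239, 239, 237, 233, 226, 220, 217, 224, 241, 247, 247, 247, 248, 248, 248, 248, 245, 239, 227, 208, 183, 163, 134, 112, 101, 104, 101, 99, 101, 98, 99, 98, 100, 100, 99, 101]
```

View pics/top15.png

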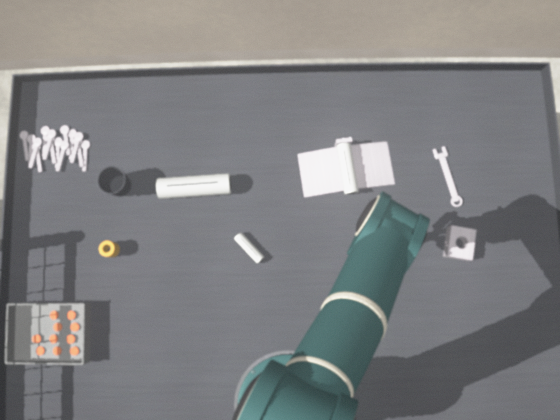

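The near end is at row 192–193 and the prediction for a seated tube is 194, about 3 mm of agreement. The side-edge slope is 0.169, the same as predicted for the groove direction. The bystanders are at the same pixels as at the start, and the arm is clear.

```bash
python3 -c "
from plant import arm
print(arm.hand_in())"
```

```text
the job is handed in; nothing more can be done
None
```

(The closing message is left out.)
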